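Prove the 20-tooth feed gear on the roll tester

ROBOT

A 7-joint arm with a two-finger parallel gripper is mounted at the origin on the work surface. World frame = base frame: x ahead of the robot, y to its left, z up, the work surface at z = 0. Lengths are in m, angles in rad, forces in N, time in s.
With the tool pointing down it reaches from about 0.4 to 0.75 m from the base axis. Payload 19.5 kg.
Tool frame: the origin (TCP) lies at the very end of the fingers, on their centre line; the grasp point (between the pads) lies 19 mm behind it (arm.tcp_to_grasp is the distance from the TCP to the grasp point, in m); z points along the fingers, y is the direction in which the jaws open and shut (so a half turn about z gives the same grasp; the last joint's range is limited). The gripper opens to 85 mm and grips with 20 to 120 N. Pads are 22 mm wide; open, the fingers measure 114 mm over their backs; the gripper's body (76 mm by 85 mm) begins 54 mm behind the grasp point. The pads swing forward as they close: fully open they stand 13 mm farther back than shut.
Start: joints at [-1.377, 0.707, -0.028, 1.485, 0.022, 0.951, -0.075], TCP at [0.134, 0.559, 0.231] pointing down, gripper open.
Joint ranges: [-2.71, 2.71], [-0.32, 2.16], [-1.57, 1.52], [0, 2.45], [-1.46, 4.6], [0, 2.02], [-2.83, 2.83]. Speed limits (rad/s): [1.89, 1.89, 2.57, 2.57, 3.01, 3.01, 3.01].

INTERFACE

Orientations are given as a unit quaternion [x, y, z, w].
In Python, from workcell import arm, snapshot, camera_params, finder gives the robot as it stands.
- The arm moves only by the tool arm_command, never from a script. Its argument "plan" is a list of rows, each a list of 7 numbers: the shift along the tool's x, y, z in m, then the turn, a rotation vector about the tool's x, y, z in degrees, then the opening in per cent of the stroke, from 0 (shut) to 100 (fully open). A call has 1 to 8 rows; each row shifts and turns the commanded pose from where the row before left it, along the tool's axes as they then stand; what a row does not reach is not made up. A row lasts 1/8 s, in which the tool goes at most 62.5 mm and 10.7 degrees, less where a joint would pass 70% of its speed; a pose out of reach is approached as far as the arm can. A call with a gripper value outside its range is refused whole. The fingers move at their own pace and stop on an object; the grip force is fixed at half the most. Time passes only in rows, so rows that do not move let the fingers close. It gives the time, the measured TCP pose, the force and the opening at its end, in the units of the state.
- arm.sense(): the state, without advancing time (a new reading comes with each control period).
- snapshot(name): name is "side" or "top"; returns the picture (420x560x3 uint8, red, green, blue); there is no depth.
- camera_params(name): a dict with "mtx" (3x3 intrinsics, pixels), "k1" (the pictures are not rectified: a ray, as slopes to the right and down, at radius r is drawn at 1 + k1 r^2 times it, then the intrinsics apply), "rvec" (rotation vector, rad) and "tvec" (3), from world to camera coordinates, as OpenCV has them. Camera axes: x right, y down, z forward; pixel columns grow to the right and rows downward; lengths in m; the calibration is good to about 2 mm. A picture is of the moment at which its call begins. camera_params takes no time and is no camera call.
- arm.job_done(): hands the job in, once; it reports no verdict.
Trained networks look in the newest picture that a camera, given by its name, has taken for a name from the list of things; names that differ only in an ending like _2 or _b are one class to them, and where a whole thing is asked for, a point or a joint stands for the part that bears it (a point fixed in the world has none). Each returns a list of dicts, best first, with "conf" (0 to 1); they miss things now and then, are a little off and sometimes report something else, mostly with a low value. They report only what shows in the picture. A call takes as long as a camera call.
- finder.boxes_of(camera, name): "bbox" ([left, top, width, height] in pixels, round what is visible of it).
- finder.landmark_of(camera, name): "uv" ([column, row] in pixels: a listed point, or the origin of a listed thing).
The state is a dict: "time_s": time; "joints": joint angles; "dq": joint speeds; "effort": joint torques, N m; "ee_pos": TCP position; "ee_rot": TCP orientation; "wrist_force": force on the tool from outside, world axes, zero at the start; "ft_torque": the same for the moment, N m; "gripper_width": finger opening in m.
Only numpy, scipy, OpenCV 4.12 (cv2) and the standard library are available. Lean on these libraries where they do the work, as an engineer would, in place of code of your own. Each camera call takes 0.05 s, during which the arm holds its last target.

TASK

Spare nylon feed gears for the cutting table have been mixed up: find the one with 20 teeth and check it on the gear tester. Holding it level over the tester's steel rest table, bring its teeth fully into mesh with the sprung master gear and roll it so that it drives the master a quarter turn (do not touch the master with the gripper); then lower the gear into the blue tray, flat on the floor, without dropping it. Leave the other two gears, the tape dispenser and the pen where they are.

Things in the scene. Friction and masses are not known exactly. Their poses are not given: they have to be found in the camera images.
- gear_20: The gear to check: off-white nylon, 20 teeth of module 5 mm, 109 mm across the tips, about 0.19 kg, flat, hub up. Rim 20 mm thick; round hub 36 mm in diameter (the grip), its top 44 mm above the underside; the web round the hub lies 16 mm above the underside, out to radius 40 mm. Origin: centre of the underside; z up the axis to the hub; x through the middle of a tooth (one every 18 degrees).
- gear_14: A gear to leave alone: same look and heights, but 14 coarser teeth (module 6.8 mm), 107 mm across the tips; it cannot mesh with the master. Origin at the centre of the underside, z up.
- gear_16: A gear to leave alone: same look and heights, same tooth size, but only 16 teeth, 89 mm across the tips. Origin at the centre of the underside, z up.
- tester: Fixed grey gear tester, 310 x 130 mm. Origin: on the underside, below the master's axis at rest. Its -x end, towards the robot, is a steel rest table: top 40 mm above the origin, x -155 to -47 mm, 118 mm wide; the tested gear is held over it on the -x axis, hub up, underside on the table or a few mm above. Behind: carriage with master gear; at x = 118 mm a dial of radius 30 mm, 67 mm high.
- master_axis (a point): Centre of the underside (42 mm above the tester's origin) of the master: polished, oiled steel gear, 16 teeth of module 5 mm, 89 mm across, rim 20 mm thick, free on its post (top 88 mm above the tester's origin). x through the marked tooth (one every 22.5 deg), z up. Full mesh: axes 90 mm apart, 1 mm less if pressed; tips meet at 99 mm. If tip sits on tip, turn the gear a little.
- master_mark (a point): Red paint mark on top of one tooth of the master, 42 mm from its axis; shows how far the master has turned (59 mm away from its start after a quarter turn). Axes as master_axis.
- carriage (a joint): Travel of the master's carriage along the tester's +x, m: 0 to 0.014. At rest a spring holds it at 0; pressing takes about 2 N at first and 6 N at the end.
- tray: Fixed shallow blue tray for checked gears, 170 x 170 mm, walls 4 mm thick and 24 mm high, inside 162 x 162 mm, floor 4 mm above its underside. Origin: centre of the underside, z up.
- tray_floor (a point): Centre of the tray's inner floor, on its upper face.
- tape_dispenser: Black weighted tape dispenser, 130 x 60 mm, 74 mm high; bystander. Origin at the centre of the underside, x along its length.
- pen: Ballpoint pen, 150 mm long, 9 mm thick; bystander. Origin under its middle, x along its length.

How it is judged:
By the outcome, as a careful person would: the job done as asked, in the order asked, and still so for the second after the job is handed in, with the robot touching nothing.
It also fails if it takes over 62 s, if anything falls off the work surface, if the arm or the gripper's body presses on something with over 40 N, if the wrist force passes 120 N, or if a joint passes its speed limit or range.

## Working session

There is one attempt and no reset: what is moved stays moved. The work goes in short steps, Python scripts to look and compute and a tool call to move; the robot and the scene stay as the last step left them, time stands still between calls to the robot, and variables do not carry over. Pictures are saved under pics/ and viewed, and the job is handed in when it is done.

Besides the shell and the picture viewer there is one more tool, called after "Emit:" by a JSON object that holds its "api" and its "payload". arm_command: Moves the arm, as the interface text tells. Its arguments: {"type":"object","properties":{"plan":{"type":"array","items":{"type":"array","items":{"type":"number"}}}},"required":["plan"]}

```bash
ls; mkdir -p pics
cat > h.py <<'E'
import numpy as np, cv2
from workcell import arm, snapshot, camera_params, finder
from scipy.spatial.transform import Rotation as R
def snap(cam,fn):
    im=snapshot(cam); cv2.imwrite('pics/'+fn,im[:,:,::-1]); return im
def px2w(cam,uv,z):
    p=camera_params(cam); M=np.array(p['mtx']);k=p['k1']
    d=(np.array(uv,float)-M[:2,2])/np.array([M[0,0],M[1,1]])
    rd=np.hypot(*d); r=rd
    for _ in range(30): r=rd/(1+k*r*r)
    s=d*(r/rd if rd>0 else 1)
    Rm=cv2.Rodrigues(np.array(p['rvec'],float))[0]; t=np.array(p['tvec'],float).ravel()
    C=-Rm.T@t; v=Rm.T@np.array([s[0],s[1],1])
    return C+v*(z-C[2])/v[2]
def w2px(cam,P):
    p=camera_params(cam); M=np.array(p['mtx']);k=p['k1']
    Rm=cv2.Rodrigues(np.array(p['rvec'],float))[0]; t=np.array(p['tvec'],float).ravel()
    c=np.atleast_2d(P)@Rm.T+t; s=c[:,:2]/c[:,2:]
    s=s*(1+k*(s**2).sum(1,keepdims=True))
    return s*[M[0,0],M[1,1]]+M[:2,2]
E
python3 - <<'E'
from h import *
np.set_printoptions(precision=4,suppress=True)
for c in ('top','side'):
    snap(c,c+'0.png'); p=camera_params(c)
    Rm=cv2.Rodrigues(np.array(p['rvec'],float))[0]; print(c,p['mtx'],p['k1'],-Rm.T@np.array(p['tvec']).ravel())
H=dict(gear_20=0,gear_14=0,gear_16=0,tester=0,master_axis=.042,master_mark=.062,tray=0,tray_floor=.004,tape_dispenser=0,pen=0)
for c in ('top','side'):
  for n,z in H.items():
    for d in finder.landmark_of(c,n)[:3]: print(c,n,np.round(d['uv'],1),round(d['conf'],2),px2w(c,d['uv'],z))
print(arm.sense())
E
```

```text
pics
top [[501.229    0.     282.1641]
 [  0.     501.229  210.1474]
 [  0.       0.       1.    ]] -0.010077990638645336 [0.4452 0.0225 1.1491]
side [[397.7167   0.     278.8306]
 [  0.     397.7167 210.9327]
 [  0.       0.       1.    ]] -0.058602803617457254 [ 0.2689 -0.5953  0.8531]
top gear_20 [335.2 235.5] 0.88 [ 0.5319 -0.1077  0.    ]
top gear_20 [254.8 201.8] 0.75 [0.6156 0.0752 0.    ]
top gear_20 [283.7 278. ] 0.7 [0.4387 0.0136 0.    ]
top gear_14 [335.2 235.5] 0.88 [ 0.5319 -0.1077  0.    ]
top gear_14 [254.8 201.8] 0.75 [0.6156 0.0752 0.    ]
top gear_14 [283.7 278. ] 0.7 [0.4387 0.0136 0.    ]
top gear_16 [335.2 235.5] 0.88 [ 0.5319 -0.1077  0.    ]
top gear_16 [254.8 201.8] 0.75 [0.6156 0.0752 0.    ]
top gear_16 [283.7 278. ] 0.7 [0.4387 0.0136 0.    ]
top tester [160.6 225.8] 0.56 [0.5661 0.2931 0.    ]
top master_axis [156.6 223.5] 0.75 [0.5671 0.2921 0.042 ]
top master_mark [161.1 239.7] 0.71 [0.5293 0.2774 0.062 ]
top tray [424.1 253.7] 0.97 [ 0.4841 -0.3096  0.    ]
top tray_floor [424.3 254.6] 0.77 [ 0.4819 -0.3088  0.004 ]
top tray_floor [162.8 224.3] 0.64 [0
[... 1085 characters left out ...]
 -0.3044  0.    ]
side tray_floor [302.1 343.6] 0.75 [ 0.488  -0.3024  0.004 ]
side tape_dispenser [348.1 260.7] 0.7 [ 0.7082 -0.1675  0.    ]
side pen [304.6 195. ] 0.42 [0.7322 0.0889 0.    ]
{'time_s': 1.1, 'joints': array([-1.3767,  0.7065, -0.0276,  1.4846,  0.022 ,  0.9509, -0.0755]), 'dq': array([-0.0007, -0.0004,  0.0001, -0.0009, -0.002 , -0.0012,  0.0023]), 'effort': array([  0.0033, -88.3018,   1.2354, -23.6378,   0.0172,   0.0019,
        -0.0001]), 'ee_pos': array([0.1343, 0.5591, 0.2313]), 'ee_rot': array([ 0.1176,  0.9931, -0.    ,  0.    ]), 'wrist_force': array([ 0.4918, -0.6909,  0.2492]), 'ft_torque': array([ 0.0093, -0.0026, -0.0091]), 'gripper_width': 0.0852021915172571}
```

Run:
```python
import cv2,numpy as np
t=cv2.imread('pics/top0.png'); 
cv2.imwrite('pics/t_full.png',cv2.resize(t,(800,600),interpolation=cv2.INTER_CUBIC))
c=[(335,235),(255,202),(284,278)]
z=np.hstack([cv2.resize(t[y-33:y+33,x-33:x+33],(396,396),interpolation=cv2.INTER_CUBIC) for x,y in c])
cv2.imwrite('pics/t_gears.png',cv2.resize(z,(798,266)))
cv2.imwrite('pics/t_tester.png',cv2.resize(t[170:310,80:240],(800,600) if 0 else (686,600),interpolation=cv2.INTER_CUBIC))
```

```text
(no output)
```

View pics/t_full.png

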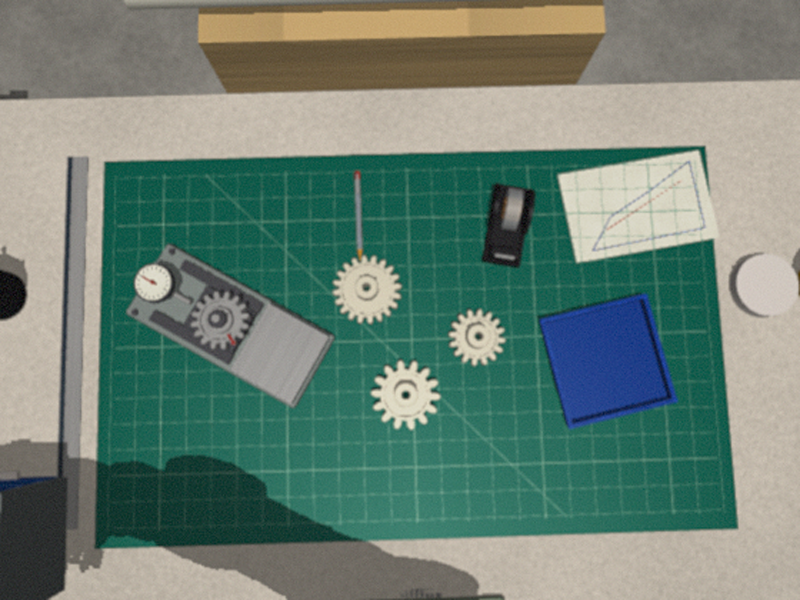

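View pics/t_gears.png

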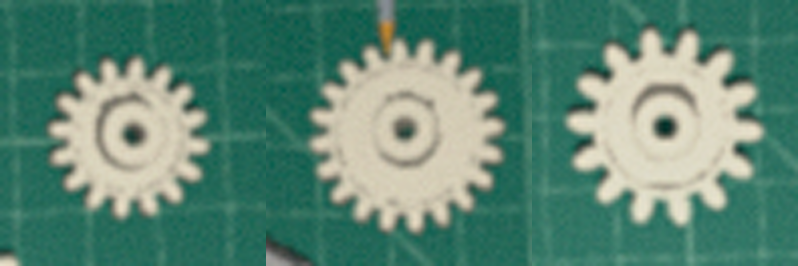

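View pics/t_tester.png

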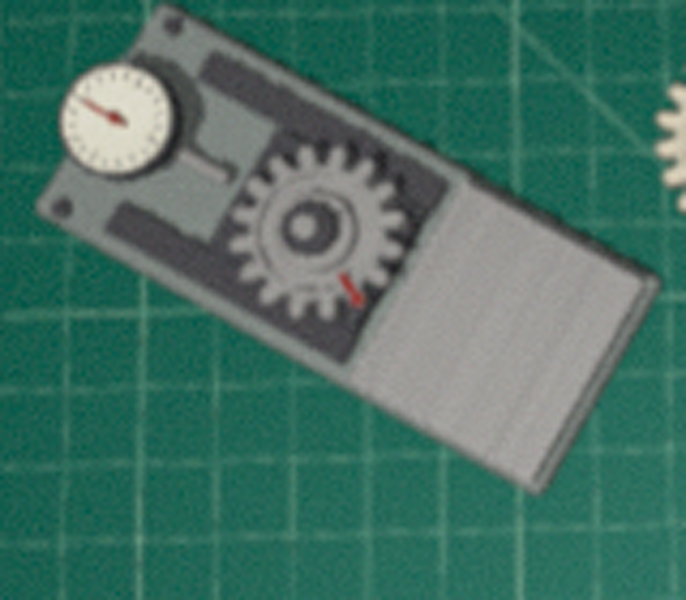

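View pics/side0.png

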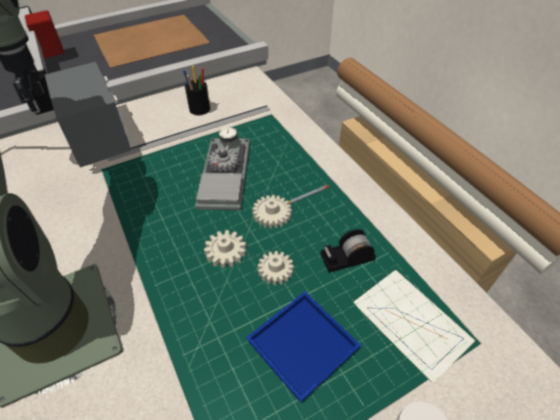

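```bash
cat > fit.py <<'E'
from h import *
from scipy.optimize import minimize
def gearpts(N,m,n=40):
    # approx tooth outline: root, flank, tip ; x through middle of tooth
    rt=N*m/2+ (54.5-50)/1000 ; rr=N*m/2-1.25*m
    p=2*np.pi/N; prof=[(-.5,rr),(-.32,rr),(-.25,N*m/2),(-.14,rt),(.14,rt),(.25,N*m/2),(.32,rr)]
    a=[];r=[]
    for i in range(N):
        for f,rad in prof: a.append((i+f)*p); r.append(rad)
    return np.array(a),np.array(r)
def sil(cam,N,m,x,y,th,z0,h,S,off,shape):
    a,r=gearpts(N,m); im=np.zeros(shape,np.uint8)
    tops=[]
    for z in np.linspace(z0,z0+h,5):
        P=np.c_[x+r*np.cos(a+th),y+r*np.sin(a+th),np.full(len(a),z)]
        q=(w2px(cam,P)-off+.5)*S-.5
        cv2.fillPoly(im,[np.round(q*16).astype(np.int32)],255,shift=4)
    return cv2.GaussianBlur(im,(0,0),S*.6).astype(float)/255
def fitgear(cam,img,N,m,x,y,z0=0,h=.02,S=4,mask=None,half=36):
    u,v=w2px(cam,[x,y,z0+h])[0]; off=np.array([int(u)-half,int(v)-half])
    c=img[off[1]:off[1]+2*half,off[0]:off[0]+2*half].astype(np.float32)
    g=c[:,:,0]  # red channel: nylon bright, mat dark
    g=cv2.resize(g,None,fx=S,fy=S,interpolation=cv2.INTER_CUBIC)
    lo,hi=np.percentile(g,10),np.percentile(g,95); g=np.clip((g-lo)/(hi-lo),0,1)
    g=np.clip(g*1.6-.3,0,1)
    def cost(p):
        s=sil(cam,N,m,p[0],p[1],p[2],z0,h,S,off,g.shape); return ((s-g)**2).mean()
    best=None
    for th in np.arange(0,2*np.pi/N,2*np.pi/N/8):
        rr=minimize(cost,[x,y,th],method='Nelder-Mead',options=dict(initial_simplex=np.array([[x,y,th],[x+.003,y,th],[x,y+.003,th],[x,y,th+.03]]),maxfev=120,xatol=1e-5,fatol=1e-7))
        if best is None or rr.fun<best.fun: best=rr
    return best.x,best.fun
E
python3 - <<'E'
from fit import *
np.set_printoptions(precision=4,suppress=True)
T=cv2.imread('pics/top0.png')[:,:,::-1]; Sd=cv2.imread('pics/side0.png')[:,:,::-1]
for N,m,x,y in [(20,.005,.616,.076),(18,.005,.616,.076),(16,.005,.531,-.108),(14,.0068,.441,.016)]:
    p,f=fitgear('top',T,N,m,x,y); print(N,p,np.degrees(p[2]),f)
p,f=fitgear('side',Sd,20,.005,.616,.076); print('side',p,np.degrees(p[2]),f)
C=np.array([[189.7,213.2],[161.7,256.3],[232.8,234.2],[206,284.3]])
W=np.array([px2w('top',c,.04)[:2] for c in C]); print(W)
print(np.linalg.norm(W[0]-W[1]),np.linalg.norm(W[2]-W[3]),np.linalg.norm(W[0]-W[2]),np.linalg.norm(W[1]-W[3]))
for n in [('master_axis',.042)]:
    print(px2w('top',(80+312/4.286,170+230/4.286),.062),px2w('top',(80+312/4.286,170+228/4.286),.088))
E
```

```text
Traceback (most recent call last):
  File "fit.py", line 30, in fitgear
    rr=minimize(cost,[x,y,th],method='Nelder-Mead',options=dict(initial_simplex=np.array([[x,y,th],[x+.003,y,th],[x,y+.003,th],[x,y,th+.03]]),maxfev=120,xatol=1e-5,fatol=1e-7))
  File "fit.py", line 27, in cost
    s=sil(cam,N,m,p[0],p[1],p[2],z0,h,S,off,g.shape); return ((s-g)**2).mean()
  File "fit.py", line 16, in sil
    q=(w2px(cam,P)-off+.5)*S-.5
       ~~~~^^^^^^^
  File "h.py", line 16, in w2px
    p=camera_params(cam); M=np.array(p['mtx']);k=p['k1']
ValueError: time passes only in moves, steps and waits
```

```bash
sed -i 's/^from scipy.spatial.*/&\nimport functools\n_cp=camera_params\ncamera_params=functools.lru_cache(None)(lambda c:_cp(c))/' h.py
cat > r1.py <<'E'
from fit import *
np.set_printoptions(precision=4,suppress=True)
T=cv2.imread('pics/top0.png')[:,:,::-1]; Sd=cv2.imread('pics/side0.png')[:,:,::-1]
for N,m,x,y in [(20,.005,.616,.076),(18,.005,.616,.076),(16,.005,.531,-.108),(14,.0068,.441,.016)]:
    p,f=fitgear('top',T,N,m,x,y); print(N,p,np.degrees(p[2]),f)
p,f=fitgear('side',Sd,20,.005,.616,.076); print('side',p,np.degrees(p[2]),f)
C=np.array([[189.7,213.2],[161.7,256.3],[232.8,234.2],[206,284.3]])
W=np.array([px2w('top',c,.04)[:2] for c in C]); print(W)
print(np.linalg.norm(W[0]-W[1]),np.linalg.norm(W[2]-W[3]),np.linalg.norm(W[0]-W[2]),np.linalg.norm(W[1]-W[3]))
for n in [('master_axis',.042)]:
    print(px2w('top',(80+312/4.286,170+230/4.286),.062),px2w('top',(80+312/4.286,170+228/4.286),.088))
E
python3 r1.py
```

```text
20 [0.6128 0.0709 0.3861] 22.120923801333973 0.014189555941297153
18 [0.6164 0.0723 0.0431] 2.4716967581656797 0.05324089319215188
16 [ 0.5306 -0.1024  0.2485] 14.23857772265803 0.010896056263908658
14 [0.4432 0.014  0.1423] 8.155097781531186 0.011599911436513923
side [0.6134 0.0757 0.052 ] 2.977876649425681 0.03101117062853688
[[0.5882 0.2189]
 [0.4943 0.2812]
 [0.5385 0.1238]
 [0.4303 0.1843]]
0.11269816564837422 0.12394994053272769 0.10737158553121195 0.1161181204848179
[0.5648 0.2955 0.062 ] [0.5629 0.289  0.088 ]
```

```bash
cat > r2.py <<'E'
from fit import *
np.set_printoptions(precision=4,suppress=True)
T=cv2.imread('pics/top0.png')[:,:,::-1].copy(); Sd=cv2.imread('pics/side0.png')[:,:,::-1].copy()
print('hub',px2w('top',(256.2-.5,200.5-.5),.044))
def draw(cam,im,x,y,th,S,box,N=20,m=.005,z=(0,.02)):
    x0,y0,w,h=box
    c=cv2.resize(im[y0:y0+h,x0:x0+w],None,fx=S,fy=S,interpolation=cv2.INTER_CUBIC)
    a,r=gearpts(N,m)
    def pl(P,col):
        q=(w2px(cam,P)-[x0,y0]+.5)*S-.5
        cv2.polylines(c,[np.round(q).astype(np.int32)],True,col,1)
    for zz,col in zip(z,[(255,0,0),(0,0,255)]): pl(np.c_[x+r*np.cos(a+th),y+r*np.sin(a+th),0*a+zz],col)
    b=np.linspace(0,6.28,60); pl(np.c_[x+.018*np.cos(b),y+.018*np.sin(b),0*b+z[0]+.044],(255,0,255))
    return c
if __name__=='__main__':
    a=draw('top',T,.6128,.0709,.386,6,(222,167,66,66)); b=draw('side',Sd,.6128,.0709,.386,6,(240,177,66,66))
    cv2.imwrite('pics/ov1.png',np.hstack([a,b])[:,:,::-1])
E
python3 r2.py
```

```text
hub [0.613  0.0711 0.044 ]
```

View pics/ov1.png

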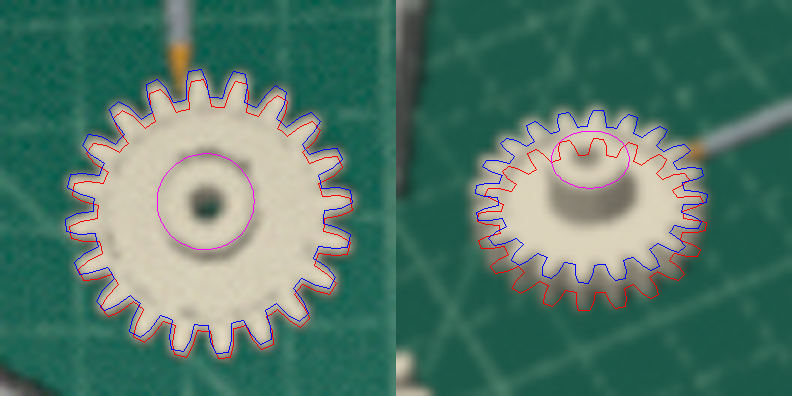

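```bash
cat > r3.py <<'E'
from fit import *
import sys
from scipy.optimize import differential_evolution
np.set_printoptions(precision=4,suppress=True)
def dens(P,n=12):
    Q=np.roll(P,-1,0); t=np.linspace(0,1,n,endpoint=False)[:,None,None]; return (P+(Q-P)*t).reshape(-1,3)
def tf(P,p): c,s=np.cos(p[2]),np.sin(p[2]); return np.c_[p[0]+c*P[:,0]-s*P[:,1],p[1]+s*P[:,0]+c*P[:,1],P[:,2]]
tab=np.array([[-.155,-.059,.04],[-.047,-.059,.04],[-.047,.059,.04],[-.155,.059,.04]])
b=np.linspace(0,2*np.pi,120,endpoint=False)
dial=np.c_[.118+.03*np.cos(b),.03*np.sin(b),0*b+.067]
def parts(p):
    a,r=gearpts(16,.005); th=p[3]
    g=np.c_[p[0]+r*np.cos(a+th),p[1]+r*np.sin(a+th),0*a+.062]
    return [tf(dens(tab,40),p),tf(dial,p),dens(g,4)]
def fit(cam,im):
    g=cv2.GaussianBlur(cv2.cvtColor(im,cv2.COLOR_RGB2GRAY).astype(np.float32),(0,0),.7)
    G=np.hypot(cv2.Sobel(g,cv2.CV_32F,1,0),cv2.Sobel(g,cv2.CV_32F,0,1)); G=np.minimum(G,120)
    def sc(p):
        s=0
        for P in parts(p):
            q=w2px(cam,P).astype(np.float32); s-=cv2.remap(G,q[None,:,0],q[None,:,1],cv2.INTER_LINEAR).mean()
        return s
    r=differential_evolution(sc,[(.55,.58),(.275,.305),(np.radians(54),np.radians(66)),(0,2*np.pi/16)],seed=1,popsize=20,maxiter=120,tol=1e-6)
    return r.x,r.fun
if __name__=='__main__':
  for cam,S,box in [('top',4,(80,165,165,130)),('side',6,(190,120,66,100))]:
    im=cv2.imread(f'pics/{cam}0.png')[:,:,::-1].copy()
    p,f=fit(cam,im); print(cam,p,np.degrees(p[2:]),f)
    x0,y0,w,h=box; c=cv2.resize(im[y0:y0+h,x0:x0+w],None,fx=S,fy=S,interpolation=cv2.INTER_CUBIC)
    for P in parts(p):
        q=(w2px(cam,P)-[x0,y0]+.5)*S-.5; cv2.polylines(c,[np.round(q).astype(np.int32)],True,(255,255,0),1)
    cv2.imwrite(f'pics/ov_t_{cam}.png',c[:,:,::-1])
E
python3 r3.py
```

```text
top [0.5649 0.2947 1.0257 0.1365] [58.7711  7.8229] -336.3922119140625
side [0.5633 0.2934 1.0246 0.1727] [58.7031  9.8974] -310.192626953125
```

View pics/ov_t_top.png

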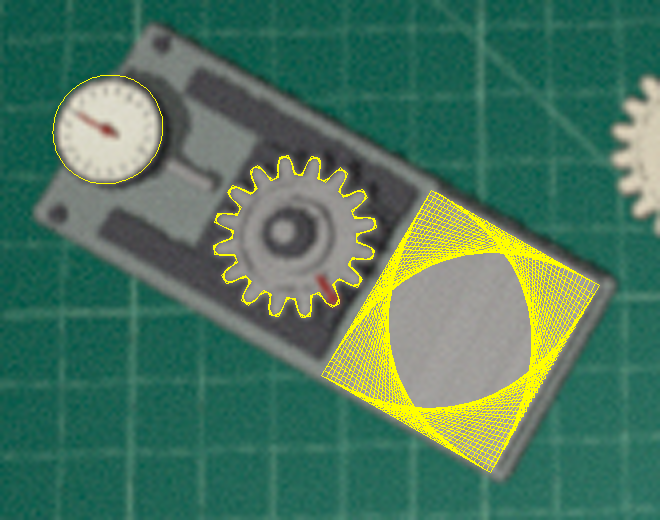

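View pics/ov_t_side.png

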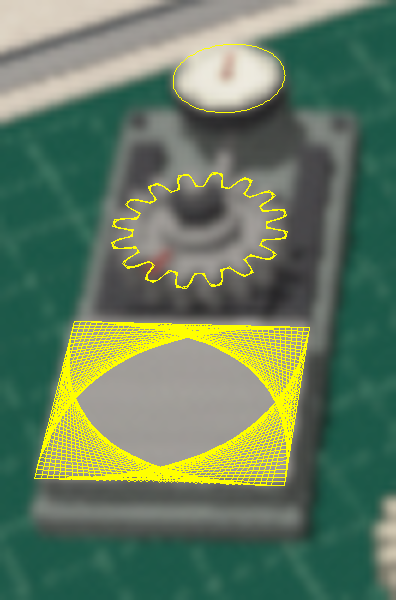

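Emit:
{"api": "arm_command", "payload": {"plan": [[0,0,0,0,0,-6.75,70],[-0.02,-0.02,0,0,0,-6.75,70],[-0.036,-0.036,0.005,0,0,0,70],[-0.036,-0.036,0.005,0,0,0,70],[-0.036,-0.036,0.005,0,0,0,70],[-0.036,-0.036,0.005,0,0,0,70],[-0.036,-0.036,0.005,0,0,0,70],[-0.036,-0.036,0.005,0,0,0,70]]}}

```text
time_s: 2.1
ee_pos: [0.3689, 0.3196, 0.2013]
ee_rot: [0.0, 1.0, 0.0, 0.0]
wrist_force: [1.2, 1.1, -0.0]
gripper_width: 0.0601
```

Emit:
{"api": "arm_command", "payload": {"plan": [[-0.036,-0.036,0.01,0,0,0,70],[-0.036,-0.036,0.01,0,0,0,70],[-0.036,-0.036,0.01,0,0,0,70],[-0.036,-0.036,0.01,0,0,0,70],[-0.036,-0.036,0.01,0,0,0,70],[-0.036,-0.036,0.01,0,0,0,70],[-0.026,-0.03,0.01,0,0,0,70],[0,0,0,0,0,0,70]]}}

```text
time_s: 3.1
ee_pos: [0.6106, 0.0717, 0.1301]
ee_rot: [0.002, 1.0, -0.001, -0.0]
wrist_force: [-0.1, 0.3, 0.4]
gripper_width: 0.06
```

Emit:
{"api": "arm_command", "payload": {"plan": [[-0.0025,-0.0005,0.02,0,0,0,70],[0,0,0.02,0,0,0,70],[0,0,0.02,0,0,0,70],[0,0,0.015,0,0,0,70],[0,0,0,0,0,0,70]]}}

```text
time_s: 3.72
ee_pos: [0.6116, 0.0747, 0.0553]
ee_rot: [-0.0, 1.0, -0.0, -0.001]
wrist_force: [-0.3, 0.4, -0.3]
gripper_width: 0.0594
```

Run:
```python
from h import *
a=snap('top','t1.png'); b=snap('side','s1.png')
s=arm.sense(); print(s['joints'],s['ee_pos'],s['wrist_force'])
a=cv2.resize(a[150:250,200:300],(400,400),interpolation=3); b=cv2.resize(b[150:250,210:310],(400,400),interpolation=3)
cv2.imwrite('pics/c1.png',np.hstack([a,b])[:,:,::-1])
```

```text
[-0.0819661   1.00183152 -0.19401287  1.47885559  0.25947409  0.68572454
  1.18093833] [0.61237226 0.07453029 0.05669781] [-0.22065786  0.56885261  0.65292878]
```

View pics/c1.png

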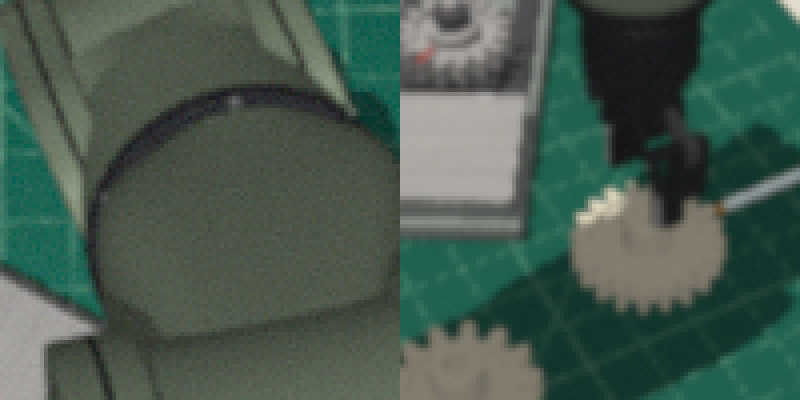

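Emit:
{"api": "arm_command", "payload": {"plan": [[-0.0007,-0.0035,0.012,0,0,0,70],[0,0,0.012,0,0,0,70],[0,0,0.008,0,0,0,70],[0,0,0,0,0,0,70]]}}

```text
time_s: 4.32
ee_pos: [0.6126, 0.0708, 0.0236]
ee_rot: [0.0, 1.0, -0.0, -0.001]
wrist_force: [-0.4, 0.9, -0.1]
gripper_width: 0.0602
```

Emit:
{"api": "arm_command", "payload": {"plan": [[0,0,0.0025,0,0,0,70],[0,0,0,0,0,0,30],[0,0,0,0,0,0,20],[0,0,0,0,0,0,20],[0,0,0,0,0,0,20],[0,0,0,0,0,0,20]]}}

```text
time_s: 5.08
ee_pos: [0.613, 0.0707, 0.0223]
ee_rot: [0.0, 1.0, -0.0, 0.0]
wrist_force: [-1.5, -0.8, 5.1]
gripper_width: 0.0344
```

Emit:
{"api": "arm_command", "payload": {"plan": [[0,0,-0.004,0,0,0,20],[0,0,-0.012,0,0,0,20],[0,0,-0.02,0,0,0,20],[0,0,-0.03,0,0,0,20],[0,0,-0.024,0,0,0,20],[0,0,0,0,0,0,20]]}}

```text
time_s: 5.82
ee_pos: [0.6139, 0.0709, 0.1144]
ee_rot: [0.0, 1.0, 0.0, 0.002]
wrist_force: [-0.7, -0.3, -3.2]
gripper_width: 0.0345
```

Run:
```python
from h import *
b=snap('side','s2.png')
s=arm.sense(); print(s['joints'],s['ee_pos'],s['wrist_force'],s['gripper_width'])
cv2.imwrite('pics/c2.png',cv2.resize(b[80:260,170:380],(700,600),interpolation=3)[:,:,::-1])
```

```text
[-0.06638599  0.9212466  -0.21479381  1.4479172   0.23996988  0.79667032
  1.20378024] [0.61322361 0.0707362  0.11289077] [ 0.76574878 -0.13237166 -2.87876427] 0.034693441852060546
```

View pics/c2.png

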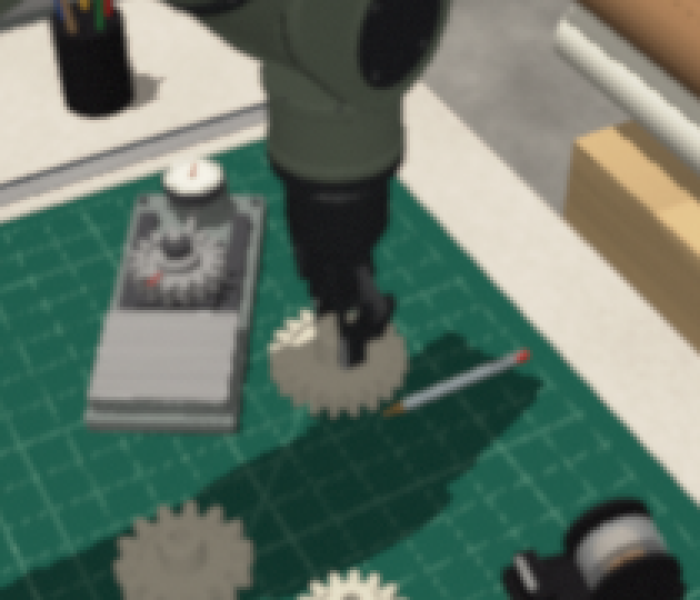

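Emit:
{"api": "arm_command", "payload": {"plan": [[0.015,0.02,0,0,0,0,20],[0.025,0.031,0,0,0,0,20],[0.025,0.031,0,0,0,0,20],[0.025,0.031,0,0,0,0,20],[0.014,0.018,0,0,0,0,20],[0,0,0.01,0,0,3.6,20],[0,0,0.01,0,0,0,20],[0,0,0,0,0,0,20]]}}

```text
time_s: 6.88
ee_pos: [0.5086, 0.2013, 0.0908]
ee_rot: [0.031, 1.0, -0.0, -0.001]
wrist_force: [0.5, 0.7, -2.2]
gripper_width: 0.034
```

Run:
```python
from h import *
b=snap('side','s3.png');a=snap('top','t3.png')
s=arm.sense(); print(s['joints'],s['ee_pos'],s['ee_rot'],s['wrist_force'],s['gripper_width'])
cv2.imwrite('pics/c3.png',cv2.resize(b[110:230,170:310],(700,600),interpolation=3)[:,:,::-1])
cv2.imwrite('pics/c3t.png',cv2.resize(a[165:295,80:245],(660,520),interpolation=3)[:,:,::-1])
```

```text
[-0.3636705   0.8686341  -0.13666354  1.7310596   0.19859273  0.55578845
  0.88655337] [0.50902747 0.20146747 0.09171516] [ 3.13067633e-02  9.99509802e-01 -1.31069358e-04 -1.61107722e-04] [-0.53626901  0.06820287 -3.20032763] 0.03423332969648916
```

View pics/c3.png

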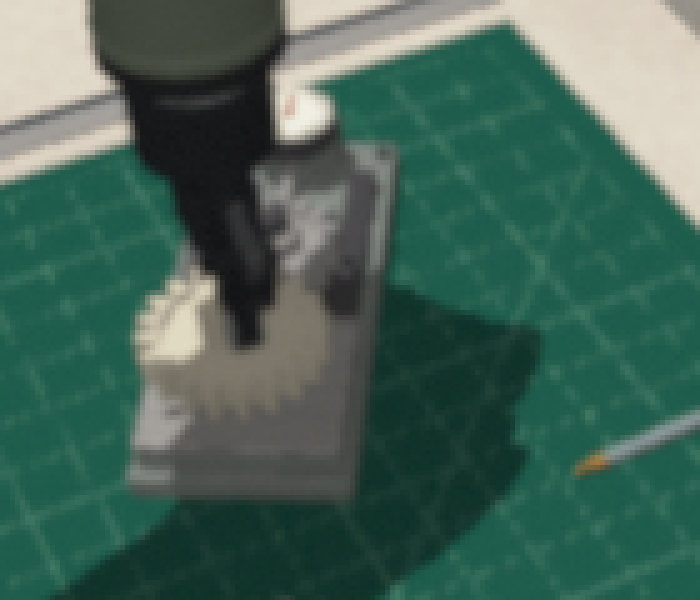

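View pics/c3t.png

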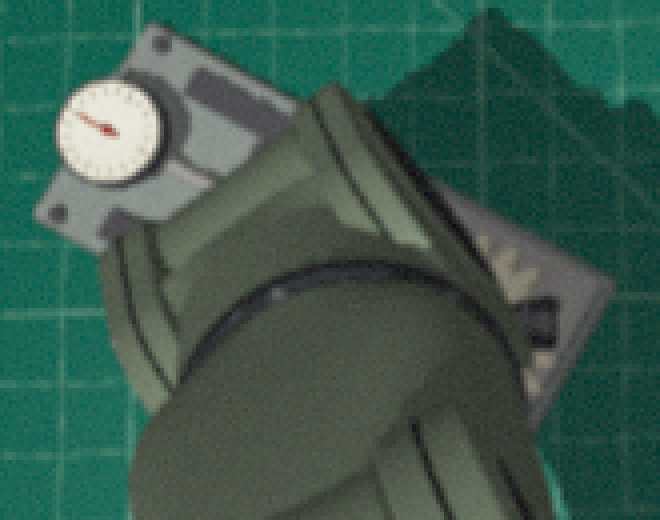

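Run:
```python
from r2 import *
im=cv2.imread('pics/s3.png')[:,:,::-1].copy()
c=draw('side',im,.509,.2015,np.radians(.5),8,(185,150,75,60),z=(.0694,.0894)); cv2.imwrite('pics/ov3.png',c[:,:,::-1])
```

```text
hub [0.613  0.0711 0.044 ]
```

View pics/ov3.png

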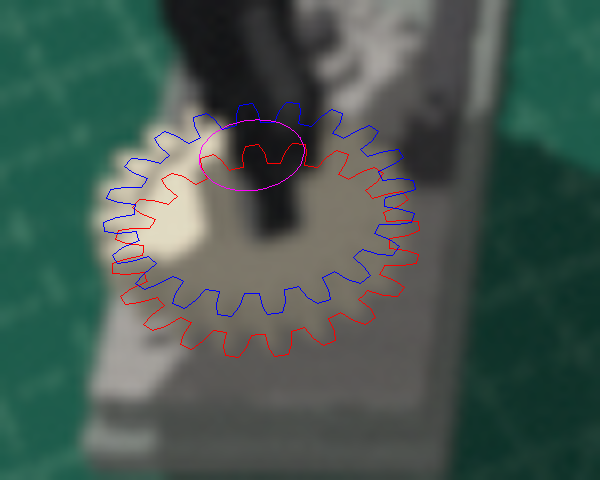

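Emit:
{"api": "arm_command", "payload": {"plan": [[0,0,0.01,0,0,0,20],[0,0,0.008,0,0,0,20],[0,0,0.005,0,0,0,20],[0,0,0.002,0,0,0,20],[0,0,0,0,0,0,20]]}}

```text
time_s: 7.6
ee_pos: [0.509, 0.2018, 0.0667]
ee_rot: [0.032, 1.0, -0.0, -0.0]
wrist_force: [0.8, -0.6, -1.2]
gripper_width: 0.0343
```

```bash
cat > st.py <<'E'
from h import *
np.set_printoptions(precision=4,suppress=True)
s=arm.sense(); r=R.from_quat(s['ee_rot']).as_matrix(); p=s['ee_pos']
ax=np.radians(58.75); u=np.array([np.cos(ax),np.sin(ax)]); d=p[:2]-[.565,.2945]
yaw=np.degrees(np.arctan2(r[1,1],r[0,1]))
gz=yaw-90+4.12
print('t',s['time_s'],'pos',p,'jaw',yaw,'gearphase',gz%18,'along',d@u,'lat',d@np.array([-u[1],u[0]]),'under',p[2]-.0223,'F',s['wrist_force'],'Falong',s['wrist_force'][:2]@u,'q7',s['joints'][6],'tilt',np.degrees(np.arccos(-r[2,2])))
print('tool comps of 1mm along axis:',r[:2,:2].T@u)
E
python3 st.py
```

```text
t 7.6 pos [0.509  0.2018 0.0667] jaw 86.38956746542983 gearphase 0.5095674654298348 along -0.10834887635877748 lat -0.00021218245984003952 under 0.044444512061023164 F [ 0.8311 -0.6183 -1.2222] Falong -0.09741978785905965 q7 0.877975124745005 tilt 0.008896460160498094
tool comps of 1mm along axis: [-0.4639  0.8859]
```

Emit:
{"api": "arm_command", "payload": {"plan": [[-0.0014,0.0027,0,0,0,0,20],[-0.0014,0.0027,0,0,0,0,20],[-0.0014,0.0027,0,0,0,0,20],[-0.0014,0.0027,0,0,0,0,20],[-0.0012,0.0023,0,0,0,0,20],[-0.0012,0.0023,0,0,0,0,20],[0,0,0,0,0,0,20]]}}

```text
time_s: 8.48
ee_pos: [0.518, 0.2168, 0.0668]
ee_rot: [0.031, 1.0, -0.0, -0.0]
wrist_force: [-0.6, -0.9, -1.6]
gripper_width: 0.0342
```

```bash
python3 st.py
```

```text
t 8.475 pos [0.518  0.2168 0.0668] jaw 86.39428411315835 gearphase 0.5142841131583493 along -0.09083520869211693 lat -9.556529442408641e-05 under 0.04446540916969226 F [-0.6381 -0.8842 -1.5546] Falong -1.0869357326926683 q7 0.8711338554686842 tilt 0.0004652055832989869
tool comps of 1mm along axis: [-0.464   0.8858]
```

Emit:
{"api": "arm_command", "payload": {"plan": [[-0.0012,0.0022,0,0,0,0,20],[-0.0012,0.0022,0,0,0,0,20],[0,0,0,0,0,0,20]]}}

```text
time_s: 8.85
ee_pos: [0.5205, 0.2209, 0.0667]
ee_rot: [0.031, 1.0, -0.0, -0.0]
wrist_force: [-2.1, -2.5, -1.3]
gripper_width: 0.0343
```

```bash
python3 st.py
python3 - <<'E'
from h import *
b=snap('side','s4.png');a=snap('top','t4.png')
F=[]
import time
c=np.hstack([cv2.resize(b[120:200,180:260],(400,400),interpolation=3),cv2.resize(a[175:235,85:145],(400,400),interpolation=3)])
cv2.imwrite('pics/c4.png',c[:,:,::-1])
E
python3 st.py
```

```text
t 8.85 pos [0.5205 0.2209 0.0667] jaw 86.39070930875927 gearphase 0.51070930875927 along -0.08601786818229618 lat -0.00019970027998172932 under 0.044427494618822685 F [-2.1384 -2.4658 -1.3021] Falong -3.2174072621012155 q7 0.8694106499989795 tilt 0.022478979188889504
tool comps of 1mm along axis: [-0.4639  0.8859]
t 8.95 pos [0.5205 0.2207 0.0667] jaw 86.38454779994177 gearphase 0.5045477999417711 along -0.08615535873212775 lat -0.00022485546208048188 under 0.04442997738944704 F [-2.9016 -2.1433 -1.702 ] Falong -3.3375676667830616 q7 0.8694268038802537 tilt 0.02394206011156191
tool comps of 1mm along axis: [-0.4638  0.8859]
```

View pics/c4.png

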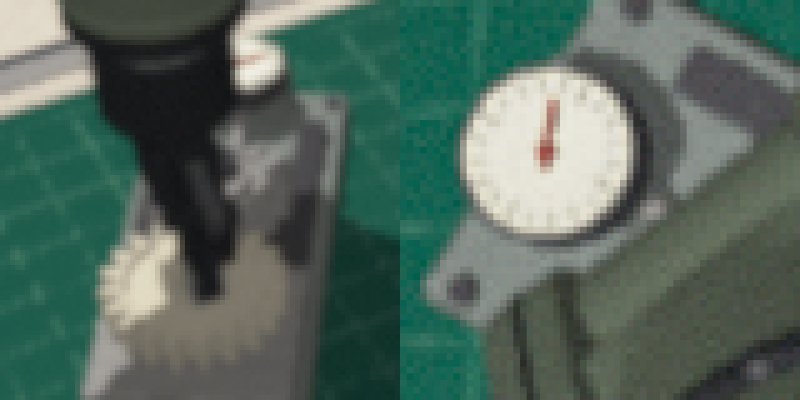

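Emit:
{"api": "arm_command", "payload": {"plan": [[0,0,0,0,0,2,20],[0,0,0,0,0,4,20],[0,0,0,0,0,4,20],[0,0,0,0,0,4,20],[0,0,0,0,0,4,20],[0,0,0,0,0,4,20],[0,0,0,0,0,2,20],[0,0,0,0,0,0,20]]}}

```text
time_s: 9.95
ee_pos: [0.5205, 0.2208, 0.0668]
ee_rot: [0.239, 0.971, -0.0, -0.0]
wrist_force: [-2.0, -3.2, -3.2]
gripper_width: 0.0343
```

```bash
python3 st.py
python3 - <<'E'
from h import *
b=snap('side','s5.png');a=snap('top','t5.png')
c=np.hstack([cv2.resize(b[120:200,180:260],(400,400),interpolation=3),cv2.resize(a[175:235,85:145],(400,400),interpolation=3)])
cv2.imwrite('pics/c5.png',c[:,:,::-1])
E
```

```text
t 9.95 pos [0.5205 0.2208 0.0668] jaw 62.38683827932443 gearphase 12.50683827932443 along -0.08608726356893857 lat -0.0002379292899346542 under 0.04445693745270851 F [-2.0341 -3.217  -3.163 ] Falong -3.8054780059523794 q7 0.5972844795985337 tilt 0.019027656005209982
tool comps of 1mm along axis: [-0.0634  0.998 ]
```

View pics/c5.png

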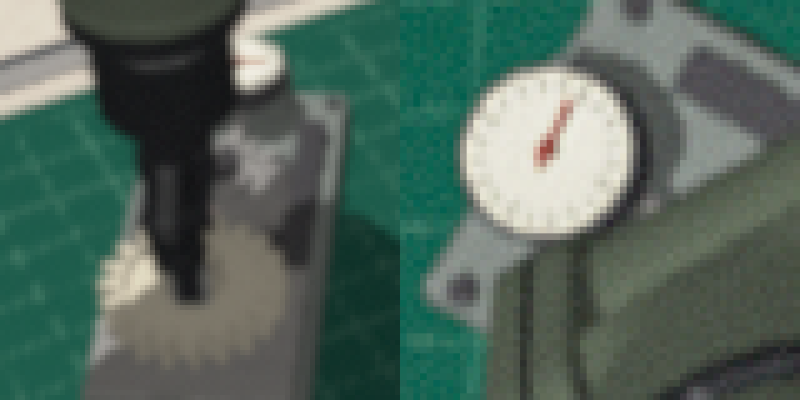

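Emit:
{"api": "arm_command", "payload": {"plan": [[0,0,0,0,0,2,20],[0,0,0,0,0,4,20],[0,0,0,0,0,4,20],[0,0,0,0,0,4,20],[0,0,0,0,0,4,20],[0,0,0,0,0,4,20],[0,0,0,0,0,2,20],[0,0,0,0,0,0,20]]}}

```text
time_s: 11.05
ee_pos: [0.5206, 0.2209, 0.0668]
ee_rot: [0.435, 0.9, -0.0, 0.0]
wrist_force: [-1.3, -2.5, -2.1]
gripper_width: 0.0341
```

Emit:
{"api": "arm_command", "payload": {"plan": [[0,0,0,0,0,2,20],[0,0,0,0,0,4,20],[0,0,0,0,0,4,20],[0,0,0,0,0,4,20],[0,0,0,0,0,4,20],[0,0,0,0,0,4,20],[0,0,0,0,0,3,20],[0,0,0,0,0,0,20]]}}

```text
time_s: 12.05
ee_pos: [0.5207, 0.2208, 0.0668]
ee_rot: [0.62, 0.785, -0.0, 0.0]
wrist_force: [-1.7, -3.7, -1.6]
gripper_width: 0.0343
```

```bash
python3 st.py
python3 - <<'E'
from h import *
b=snap('side','s6.png');a=snap('top','t6.png')
for n in ('side','top'): print(n,[(np.round(d['uv'],1),round(d['conf'],2)) for d in finder.landmark_of(n,'master_mark')[:3]])
c=np.hstack([cv2.resize(b[120:200,180:260],(400,400),interpolation=3),cv2.resize(a[175:235,85:145],(400,400),interpolation=3)])
cv2.imwrite('pics/c6.png',c[:,:,::-1])
P=[.565+.0045*np.cos(1.025),.2945+.0045*np.sin(1.025)]
for d in (207,210,297,300): print(d,[w2px(n,[P[0]+.042*np.cos(np.radians(d)),P[1]+.042*np.sin(np.radians(d)),.062])[0] for n in('side','top')])
E
```

```text
t 12.05 pos [0.5207 0.2208 0.0668] jaw 13.373353469353281 gearphase 17.49335346935328 along -0.08595815175742888 lat -0.0003286604441877128 under 0.04448671682014435 F [-1.6894 -3.7439 -1.5656] Falong -4.077057281167225 q7 0.04702453318839455 tilt 0.019423453091620427
tool comps of 1mm along axis: [0.7117 0.7024]
side [(array([236.9, 162.7]), 0.44)]
top []
207 [array([214.38293939, 163.95360911]), array([160.23673952, 239.42337   ])]
210 [array([214.95818454, 164.21730375]), array([161.128286  , 238.91428185])]
297 [array([234.17640429, 161.41900049]), array([168.67476467, 213.34384565])]
300 [array([234.61754756, 161.00955683]), array([168.19343686, 212.48025203])]
```

View pics/c6.png

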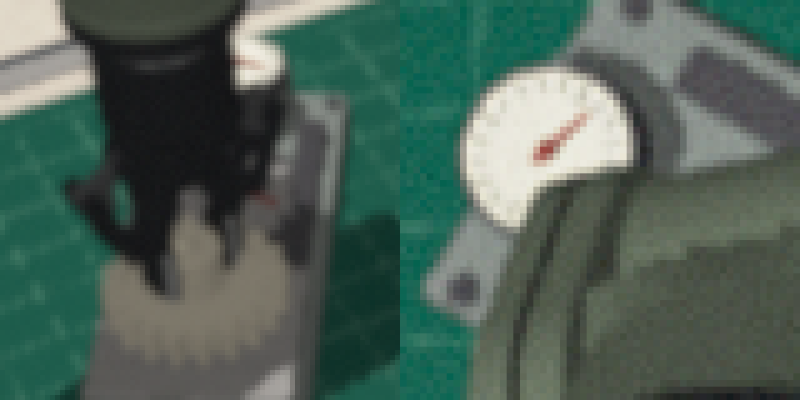

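Emit:
{"api": "arm_command", "payload": {"plan": [[-0.0014,-0.0014,0,0,0,0,20],[-0.0028,-0.0028,0,0,0,0,20],[-0.0036,-0.0035,0,0,0,0,20],[-0.0036,-0.0035,0,0,0,0,20],[-0.0036,-0.0035,0,0,0,0,20],[-0.0036,-0.0035,0,0,0,0,20],[0,0,-0.02,0,0,0,20],[0,0,-0.03,0,0,0,20]]}}

```text
time_s: 13.25
ee_pos: [0.5068, 0.1982, 0.1169]
ee_rot: [0.62, 0.785, -0.001, -0.0]
wrist_force: [-0.1, 1.1, -1.6]
gripper_width: 0.0345
```

```bash
python3 st.py
python3 - <<'E'
from h import *
b=snap('side','s7.png');a=snap('top','t7.png')
for n in ('side','top'): print(n,[(np.round(d['uv'],1),round(d['conf'],2),px2w(n,d['uv'],.062)) for d in finder.landmark_of(n,'master_mark')[:3]])
c=np.hstack([cv2.resize(b[120:200,180:260],(400,400),interpolation=3),cv2.resize(a[175:255,125:205],(400,400),interpolation=3)])
cv2.imwrite('pics/c7.png',c[:,:,::-1])
E
```

```text
t 13.25 pos [0.5068 0.1982 0.1169] jaw 13.380833305033278 gearphase 17.500833305033282 along -0.11253431553139885 lat -0.00015262065682682192 under 0.09463832151519665 F [-0.1486  1.1221 -1.5964] Falong 0.8821682041663732 q7 0.061798744815109545 tilt 0.08049779805933921
tool comps of 1mm along axis: [0.7116 0.7025]
side [(array([234.3, 162.7]), 0.66, array([0.58432336, 0.25546815, 0.062     ]))]
top []
```

View pics/c7.png

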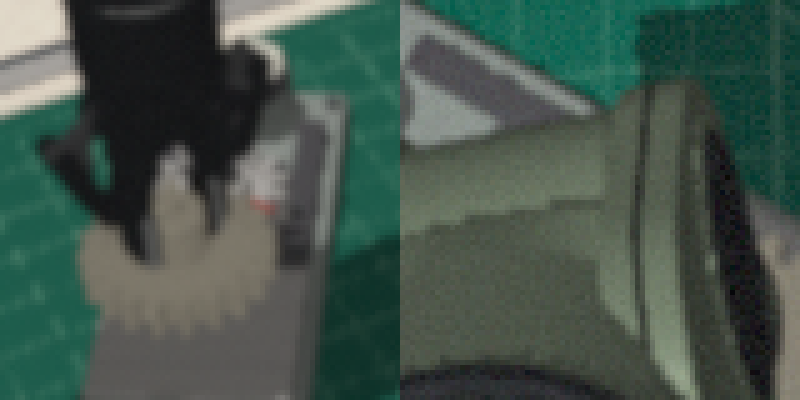

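Emit:
{"api": "arm_command", "payload": {"plan": [[-0.03,-0.009,-0.01,0,0,0,20],[-0.045,-0.013,-0.01,0,0,0,20],[-0.045,-0.013,-0.01,0,0,0,20],[-0.045,-0.013,0,0,0,0,20],[-0.045,-0.013,0,0,0,0,20],[-0.02,-0.006,0,0,0,0,20]]}}

```text
time_s: 14.2
ee_pos: [0.4946, -0.0433, 0.146]
ee_rot: [0.621, 0.784, -0.001, -0.0]
wrist_force: [-0.2, 1.2, -2.1]
gripper_width: 0.0341
```

```bash
python3 st.py
python3 - <<'E'
from h import *
import r3
b=snap('side','s8.png');a=snap('top','t8.png')
for n in ('side','top'): print(n,[(np.round(d['uv'],1),round(d['conf'],2),px2w(n,d['uv'],.062)) for d in finder.landmark_of(n,'master_mark')[:3]])
for n in ('side','top'):print(n,[(np.round(d['uv'],1),round(d['conf'],2),px2w(n,d['uv'],.004)) for d in finder.landmark_of(n,'tray_floor')[:3]])
c=np.hstack([cv2.resize(b[120:200,180:260],(400,400),interpolation=3),cv2.resize(a[185:265,115:195],(400,400),interpolation=3)])
cv2.imwrite('pics/c8.png',c[:,:,::-1])
im=a.astype(int)
for n,im in(('top',a.astype(int)),('side',b.astype(int))):
    m=(im[:,:,0]>im[:,:,1]+50)&(im[:,:,0]>im[:,:,2]+40)
    yy,xx=np.nonzero(m); k=(abs(xx-(156 if n=='top' else 224))<28)&(abs(yy-(224 if n=='top' else 165))<28)
    if k.any():
        w=px2w(n,(xx[k].mean(),yy[k].mean()),.062); d=w[:2]-[.565,.2945]; print(n,'red',w,np.degrees(np.arctan2(d[1],d[0]))%360,np.hypot(*d))
for n in ('top','side'):
    im=cv2.imread(f'pics/{n}0.png')[:,:,::-1].astype(int)
    m=(im[:,:,0]>im[:,:,1]+50)&(im[:,:,0]>im[:,:,2]+40)
    yy,xx=np.nonzero(m); k=(abs(xx-(156 if n=='top' else 224))<28)&(abs(yy-(224 if n=='top' else 165))<28)
    w=px2w(n,(xx[k].mean(),yy[k].mean()),.062); d=w[:2]-[.565,.2945]; print(n,'red0',w,np.degrees(np.arctan2(d[1],d[0]))%360,np.hypot(*d))
try:
  p,f=r3.fit('top',a); print(p,np.degrees(p[2:]),f)
except Exception as e: print(e)
E
```

```text
t 14.2 pos [ 0.4946 -0.0433  0.146 ] jaw 13.232355547999466 gearphase 17.352355547999466 along -0.3253550609371548 lat -0.11504155011999988 under 0.12373092521079633 F [-0.1502  1.2163 -2.1295] Falong 0.9618666934677631 q7 0.4333744386242867 tilt 0.07971212305233907
tool comps of 1mm along axis: [0.7135 0.7007]
side []
top [(array([169.7, 214.7]), 0.76, array([0.5834, 0.2587, 0.062 ]))]
side [(array([303.3, 345.5]), 0.76, array([ 0.4881, -0.3075,  0.004 ]))]
top [(array([424.5, 253.4]), 0.76, array([ 0.4846, -0.3094,  0.004 ])), (array([424.1, 254.4]), 0.5, array([ 0.4823, -0.3084,  0.004 ]))]
top red [0.5826 0.2629 0.062 ] 299.06931678000177 0.03613927526171521
top red0 [0.5343 0.2761 0.062 ] 210.97557533318496 0.035794512436455185
side red0 [0.5314 0.2782 0.062 ] 205.92906270211057 0.03730699788531286
[0.5649 0.2948 1.0251 0.1299] [58.7362  7.4419] -340.74481201171875
```

View pics/c8.png

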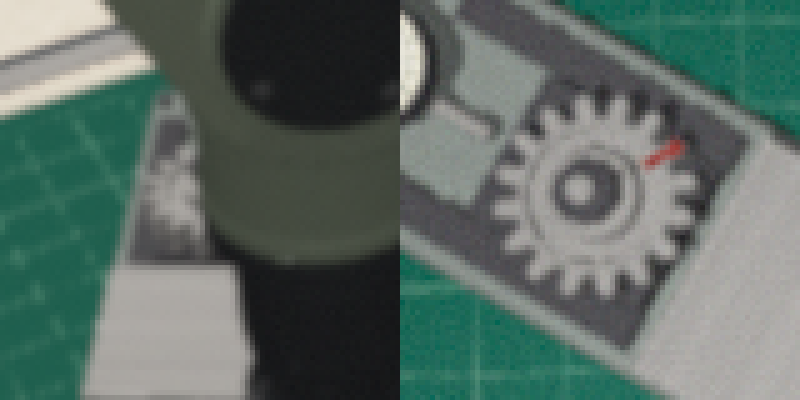

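Emit:
{"api": "arm_command", "payload": {"plan": [[-0.03,-0.008,0,0,0,0,20],[-0.045,-0.0124,0,0,0,0,20],[-0.045,-0.0124,0,0,0,0,20],[-0.045,-0.0124,0,0,0,0,20],[-0.045,-0.0124,0,0,0,0,20],[-0.035,-0.0096,0,0,0,0,20],[-0.011,-0.003,0.01,0,0,0,20],[0,0,0.02,0,0,0,20]]}}

```text
time_s: 15.5
ee_pos: [0.4867, -0.3058, 0.1163]
ee_rot: [0.62, 0.785, 0.0, 0.0]
wrist_force: [-0.4, 0.4, -1.6]
gripper_width: 0.034
```

```bash
python3 st.py
```

```text
t 15.5 pos [ 0.4867 -0.3058  0.1163] jaw 13.401004754384003 gearphase 17.52100475438401 along -0.5538217059992255 lat -0.24446395071337607 under 0.09399850757802468 F [-0.3714  0.3951 -1.6276] Falong 0.14510122908070153 q7 0.8175857554958917 tilt 0.04297103989880877
tool comps of 1mm along axis: [0.7114 0.7028]
```

Emit:
{"api": "arm_command", "payload": {"plan": [[0,0,0.02,0,0,0,20],[0,0,0.02,0,0,0,20],[0,0,0.02,0,0,0,20],[0,0,0.012,0,0,0,20],[0,0,0.008,0,0,0,20],[0,0,0.004,0,0,0,20],[0,0,0,0,0,0,20]]}}

```text
time_s: 16.38
ee_pos: [0.4864, -0.306, 0.033]
ee_rot: [0.62, 0.785, -0.0, 0.0]
wrist_force: [0.1, -0.2, -1.3]
gripper_width: 0.0341
```

```bash
python3 st.py;python3 - <<'E'
from h import *
b=snap('side','s9.png')
cv2.imwrite('pics/c9.png',cv2.resize(b[260:420,210:400],(712,600),interpolation=3)[:,:,::-1])
E
```

```text
t 16.375 pos [ 0.4864 -0.306   0.033 ] jaw 13.391830199719866 gearphase 17.511830199719867 along -0.5541592935376737 lat -0.2443102892585193 under 0.010702201065289102 F [ 0.0666 -0.2028 -1.3439] Falong -0.13881094229178118 q7 0.8240776712864578 tilt 0.017812992494996828
tool comps of 1mm along axis: [0.7115 0.7027]
```

View pics/c9.png

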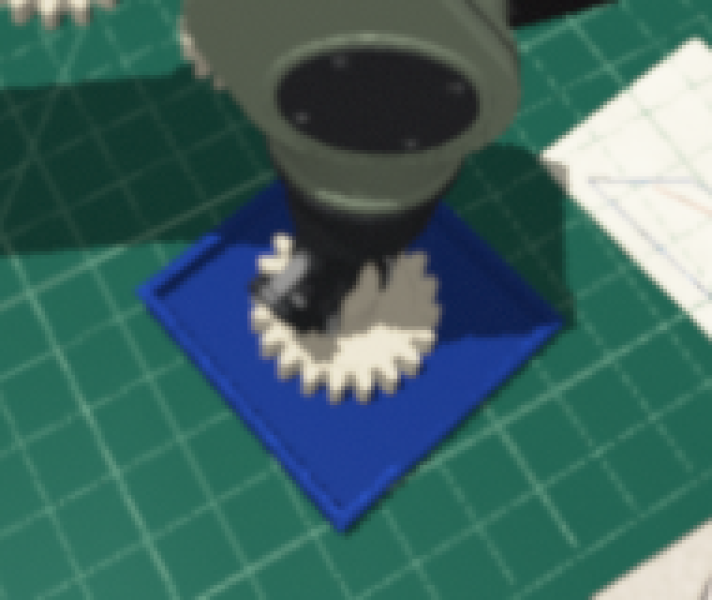

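Gear centred inside the tray, level (image ~345,320). Lower until contact.

Emit:
{"api": "arm_command", "payload": {"plan": [[0,0,0.003,0,0,0,20],[0,0,0.002,0,0,0,20],[0,0,0.001,0,0,0,20],[0,0,0,0,0,0,20]]}}

```text
time_s: 16.92
ee_pos: [0.4862, -0.306, 0.0268]
ee_rot: [0.62, 0.785, -0.0, -0.0]
wrist_force: [-0.1, 0.2, -1.4]
gripper_width: 0.0345
```

```bash
python3 st.py
```

```text
t 16.925 pos [ 0.4862 -0.306   0.0268] jaw 13.387725592439837 gearphase 17.50772559243984 along -0.5542625713250933 lat -0.24418499435915958 under 0.004492551001288633 F [-0.0959  0.1728 -1.3676] Falong 0.09796176597848735 q7 0.8244803577379078 tilt 0.007215608512704078
tool comps of 1mm along axis: [0.7116 0.7026]
```

Emit:
{"api": "arm_command", "payload": {"plan": [[0,0,0.0006,0,0,0,20],[0,0,0.0006,0,0,0,20],[0,0,0,0,0,0,20]]}}

```text
time_s: 17.3
ee_pos: [0.4863, -0.3061, 0.0262]
ee_rot: [0.62, 0.785, -0.0, 0.0]
wrist_force: [-3.4, 1.9, 11.1]
gripper_width: 0.0339
```

Contact (11 N). Open gently, then rise.

Emit:
{"api": "arm_command", "payload": {"plan": [[0,0,0,0,0,0,45],[0,0,0,0,0,0,55],[0,0,0,0,0,0,65],[0,0,0,0,0,0,70],[0,0,0,0,0,0,70]]}}

```text
time_s: 17.92
ee_pos: [0.4862, -0.306, 0.0256]
ee_rot: [0.62, 0.785, -0.0, -0.0]
wrist_force: [-0.1, -0.2, 0.0]
gripper_width: 0.0599
```

Emit:
{"api": "arm_command", "payload": {"plan": [[0,0,-0.008,0,0,0,70],[0,0,-0.02,0,0,0,70],[0,0,-0.04,0,0,0,70],[0,0,-0.05,0,0,0,70],[0.03,0,-0.03,0,0,0,70],[0.05,0,0,0,0,0,70],[0.05,0,0,0,0,0,70],[0.05,0,0,0,0,0,70]]}}

```text
time_s: 18.92
ee_pos: [0.4441, -0.1294, 0.1743]
ee_rot: [0.62, 0.785, 0.0, 0.0]
wrist_force: [1.9, -0.1, -0.0]
gripper_width: 0.0596
```

```bash
python3 st.py
python3 - <<'E'
from fit import *
np.set_printoptions(precision=4,suppress=True)
a=snap('top','t10.png');b=snap('side','s10.png')
cv2.imwrite('pics/c10t.png',cv2.resize(a,(800,600),interpolation=3)[:,:,::-1])
cv2.imwrite('pics/c10.png',cv2.resize(b,(800,600),interpolation=3)[:,:,::-1])
for N,m,x,y in [(16,.005,.531,-.108),(14,.0068,.441,.016)]:
    p,f=fitgear('top',a,N,m,x,y); print(N,p,np.degrees(p[2]),f)
for n in('pen','tape_dispenser','master_mark'): print(n,[(np.round(d['uv'],1),round(d['conf'],2)) for d in finder.landmark_of('top',n)[:2]])
E
```

```text
t 18.925 pos [ 0.4441 -0.1294  0.1743] jaw 13.376526392871915 gearphase 17.496526392871914 along -0.42514838504773017 lat -0.11655982101415349 under 0.151977869509011 F [ 1.9341 -0.0914 -0.0395] Falong 0.9252393986897253 q7 0.5814482385932238 tilt 0.05247709658703603
tool comps of 1mm along axis: [0.7117 0.7025]
16 [ 0.5306 -0.1019  0.2465] 14.12527830038414 0.03925663500231773
14 [0.4433 0.0151 0.145 ] 8.307529028090133 0.03996355415750045
pen [(array([252.1, 149.7]), 0.65)]
tape_dispenser [(array([352.9, 161.2]), 0.98), (array([249.9, 152.7]), 0.74)]
master_mark [(array([169.6, 216.8]), 0.68)]
```

View pics/c10t.png

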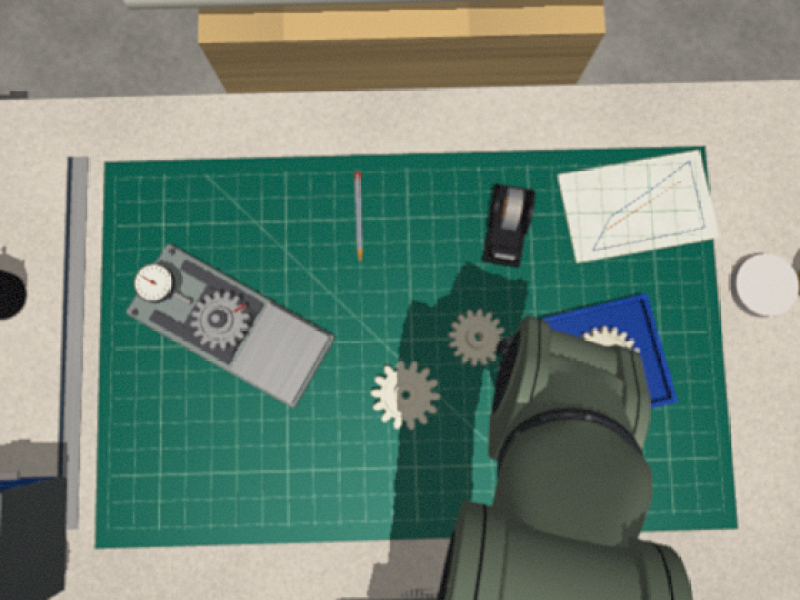

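View pics/c10.png

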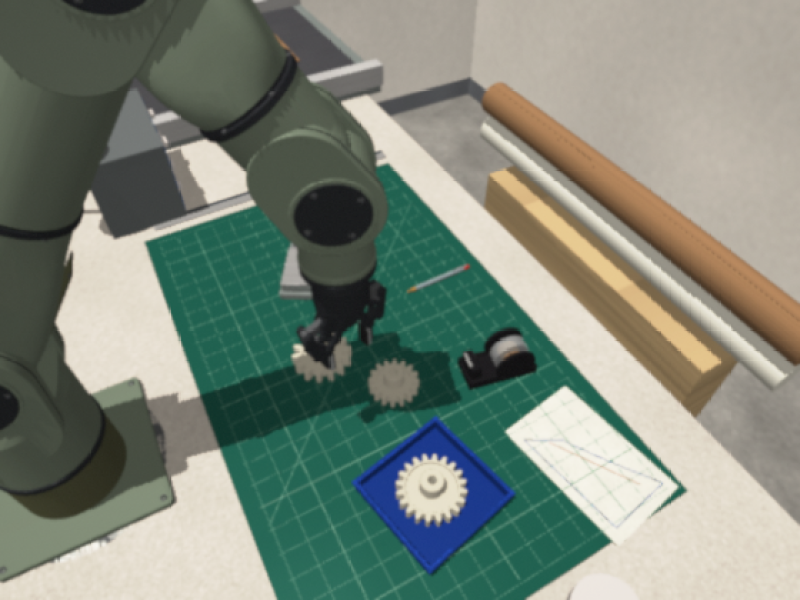

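```bash
python3 -c "
from h import *
print(arm.sense()['wrist_force']); print(arm.job_done())"
```

```text
[-0.42403999  0.67262597  0.47375978]
the job is handed in; nothing more can be done
None
```

I identified the 20-tooth gear by matching its outline to the top image. I gripped it by the hub and held it level 4 mm above the tester's rest table. I pressed it into mesh with the master at about 3–4 N, with the axes about 90 mm apart and the dial deflected. I then rolled it 73°, withdrew it, lowered it into the tray until it touched down at about 11 N, and released it. The job was handed in at about 19 s.

**Master's turn:** after withdrawal my checks differed slightly. The tooth-phase fit gave 89.6°, the red mark's centroid gave 88°, and the network's mark position gave a 57 mm shift against the nominal 59 mm. The 73° roll should have turned it 91° in mesh, so the final reading is a quarter turn to within about 2°.

**Dial reading:** it drifted by a millimetre or two during the roll. I put this down to the gear sitting slightly off-centre in the grip.

**Final pictures:** the gear lies flat near the middle of the tray. The 14-tooth and 16-tooth gears fit within 1 mm of their starting positions, though their fits were poorer because the arm shaded them. The tape dispenser and pen look unmoved in the pictures. The network's position for the dispenser moved by 2 pixels and for the pen by 4, which I took as detection noise. The arm was clear of everything.

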